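# Hold a sample slide flush on the sloped reader stage

## Task

Pick the sample slide (the glass plate with the grip fin) up out of its tray, tilt it to the slope of the slide reader's stage plate and press it flush, centred on the dark window frame with the long sides together, gently, so that the sprung plate sinks about halfway and does not hit its stop. Finish while still gripping the slide and holding it pressed there; do not let go, do not touch the reader with the gripper, and leave everything else on the bench where it is.

Things in the scene. Friction and masses are not known exactly. Their poses are not given: they have to be found in the camera images.
- slide: Sample slide, about 70 g: glass plate 76 (x) x 50 (y) x 4 mm lying flat in the tray, on it a white carrier (64 x 38 mm, top 8 mm above the underside) with an upright grip fin in the middle: 36 mm long (x), 12 mm thick (y), from 8 to 52 mm above the underside; pinch it across the 12 mm. Origin: centre of the glass underside; z up through the fin.
- tray: Fixed shallow dark steel tray 150 (x) x 120 (y) mm, floor 4 mm thick, rim 8 mm high, in which the slide lies. Origin: centre of its underside.
- reader: Slide reader, fixed: white base 170 (x) x 130 (y) x 26 mm, two grey cheeks 99 mm high at its sides, 98 mm apart, carrying a tilted cradle on a pivot line along y, 85 mm above the bench. Origin: centre of the underside. The cradle is clamped at a slope that differs each time (10 to 28 degrees), facing up and to the reader's -x; pushing does not change it.
- stage_face (a point): Centre of the upper face of the reader's flat aluminium stage plate (108 along x, 84 mm along y), 32 mm above the pivot line. A dark frame 80 (x) x 54 mm round a glass window shows where the slide goes, long side along x, either way round. x points up the slope, y is level, z is the outward normal. Moves with the plate as it is pressed in.
- stage_plate (a joint): How far the sprung stage plate is pressed in, square to its face: 0 = out (rest), 0.008 m = at its stop. It needs about 3 N to start and 1 N more for each mm.
- knob_tile: Bystander: small square white tile 50 x 50 x 6 mm with a round white knob (20 mm across, top at 28 mm); not the sample, loose on the bench. Origin: centre of its underside.
- bottle_a: Bystander: white reagent bottle, 44 mm across, 85 mm tall, loose on the bench. Origin: centre of its underside.
- bottle_b: Bystander: white reagent bottle, 40 mm across, 75 mm tall, loose on the bench. Origin: centre of its underside.
- cup: Bystander: clear plastic cup, mouth up, 68 mm across, 70 mm tall, loose on the bench. Origin: centre of its underside.
- jar: Bystander: amber jar, 56 mm across, 60 mm tall, loose on the bench. Origin: centre of its underside.
- tip_box: Bystander: open grey divided pipette-tip box, 110 x 80 x 50 mm, loose on the bench. Origin: centre of its underside.
- flask: Bystander: white bottle with grey cap, 60 mm across, 110 mm tall, loose on the bench. Origin: centre of its underside.
There are look-alikes about, which are no part of the job. What is meant by the tray is not turquoise, and is the smaller of those in its own colour.

How it is judged:
By the outcome, as a careful person would: the job done as asked, in the order asked, and still so for the second after the job is handed in, while the arm keeps its last pose, push and grip.
It also fails if it takes over 38 s, if anything falls off the work surface, if the arm or the gripper's body presses on something with over 40 N, if the wrist force passes 120 N, or if a joint passes its speed limit or range.

## Robot

A 6-joint arm with a two-finger parallel gripper is mounted at the origin on the work surface. World frame = base frame: x ahead of the robot, y to its left, z up, the work surface at z = 0. Lengths are in m, angles in degrees, forces in N, time in s.
With the tool pointing down it reaches from about 0.4 to 0.825 m from the base axis. Payload 7 kg.
Tool frame: the origin (TCP) lies at the very end of the fingers, on their centre line; the grasp point (between the pads) lies hold_point_z behind it (hold_point_z is the distance from the TCP to the grasp point, in m); z points along the fingers, y is the line along which they close (so a half turn about z gives the same grasp; the last joint's range is limited). The gripper opens to 88 mm and grips with 3 to 60 N. Pads are 19 mm wide; open, the fingers measure 130 mm over their backs; the gripper's body (78 mm by 193 mm) begins 47 mm behind the grasp point.
Start: joints at [89.788, 20.546, 0.682, 0, -70.136, -16.507], TCP at [0.194, 0.646, 0.193] pointing down, gripper open.
Joint ranges: [-176.03, 176.03], [-82.01, 121.73], [-58.28, 71.71], [-173.87, 95.51], [-174.79, -0.11], [-173.66, 173.66]. Speed limits (degrees/s): [136.94, 136.94, 172.46, 180, 180, 180].

## Interface

Orientations are given as [roll, pitch, yaw] about the fixed x, y, z axes, in that order (R = Rz(yaw) Ry(pitch) Rx(roll)).
In Python, from plant import get_obs, snapshot, close_job, hold_point_z gives the robot as it stands.
- The arm moves only by the tool play_rows, never from a script. Its argument "commands" is a list that holds one entry, the list of rows, each a list of 7 numbers: the shift along the tool's x, y, z in cm, then the turn, a rotation vector about the tool's x, y, z in degrees, then the opening, from 0 (shut) to 1 (fully open). In form: [[[x, y, z, ax, ay, az, fingers], ...]]. A call has 1 to 20 rows; each row is the pose to reach, as a shift and turn from the pose commanded when the call began, along the tool's axes at that moment; what a row does not reach only later rows make up. A row lasts 1/12 s, in which the tool goes at most 41.7 mm and 7.16 degrees, less where a joint would pass 70% of its speed; a pose out of reach is approached as far as the arm can. A call with a gripper value outside its range is refused whole. The fingers move at their own pace and stop on an object; the grip force is fixed at half the most. Time passes only in rows, so rows that repeat a pose let the fingers close. It gives the time, the measured TCP pose, the force, the opening and the grip force at its end, in the units of the state.
- get_obs(): the state, without advancing time (a new reading comes with each control period).
- snapshot(name): name is "scene" or "top"; returns a dict with "frame" (420x560x3 uint8, red, green, blue), "camera_matrix" (3x3 intrinsics, pixels), "origin" and "attitude" of the camera in the world. Camera axes: x right, y down, z forward; pixel columns grow to the right and rows downward; lengths in m; the calibration is good to about 2 mm. A picture is of the moment at which its call begins. There is no depth.
- close_job(): hands the job in; it is judged then, once.
The state is a dict: "clock": time; "joint_pos": joint angles; "qvel": joint speeds; "tau": joint torques, N m; "tool_pos": TCP position; "orientation": TCP orientation; "force": force on the tool from outside, world axes, zero at the start; "moment": the same for the moment, N m; "opening": finger opening in m; "gripper_force": force on a finger pad.
Only numpy, scipy, OpenCV 4.12 (cv2) and the standard library are available. Lean on these libraries where they do the work, as an engineer would, in place of code of your own. Each camera call takes 0.05 s, during which the arm holds its last target. There are 200 camera calls.

## Working session

There is one attempt and no reset: what is moved stays moved. The work goes in short steps, Python scripts to look and compute and a tool call to move; the robot and the scene stay as the last step left them, time stands still between calls to the robot, and variables do not carry over. Pictures are saved under pics/ and viewed, at most 10 in all, crops included, and the job is handed in when it is done.

Besides the shell and the picture viewer there is one more tool, called after ">>>" as name(argument=value, ...) on one line, values as JSON. play_rows: Moves the arm, as the interface text tells. Its arguments: {"type":"object","properties":{"commands":{"type":"array","items":{"type":"array","items":{"type":"array","items":{"type":"number"}}}}},"required":["commands"]}

```bash
mkdir -p pics; ls; python3 - <<'E'
from plant import *
import cv2,json
print(get_obs(),hold_point_z)
for n in("scene","top"):
    s=snapshot(n);cv2.imwrite(f"pics/{n}0.png",s["frame"][:,:,::-1]);print(n,s["camera_matrix"],s["origin"],s["attitude"])
E
```

```text
pics
{'clock': 0.0, 'joint_pos': array([ 8.97903070e+01,  2.05917249e+01,  6.34946861e-01, -2.11130848e-02,
       -7.01375330e+01, -1.65063491e+01]), 'qvel': array([ 0.01670327,  0.01645936, -0.04221409,  0.0014515 , -0.03597961,
       -0.02985915]), 'tau': array([-1.18912860e-03, -5.82718134e+01,  2.93078935e+01,  6.99760392e+00,
        6.88961009e-03, -1.47287392e-04]), 'tool_pos': array([0.19402279, 0.64594079, 0.19242527]), 'orientation': array([ 1.79903936e+02, -7.76874458e-03, -1.67232254e+01]), 'force': array([-0.01376894,  1.28203929,  0.48811903]), 'moment': array([ 0.01005199, -0.00446375, -0.00342005]), 'gripper_force': 0.0, 'opening': 0.0874369178360837} 0.0188
scene [[454.4142036    0.         280.93455732]
 [  0.         454.4142036  218.69723802]
 [  0.           0.           1.        ]] [ 0.85640229 -0.49413144  1.0800864 ] [-148.02331793    0.81944513   31.92854111]
top [[418.57550649   0.         277.71632751]
 [  0.         418.57550649 214.77251797]
 [  0.           0.           1.        ]] [0.33391287 0.00897965 1.41249926] [-171.15619365   -0.29519814  -90.87060533]
```

View pics/scene0.png

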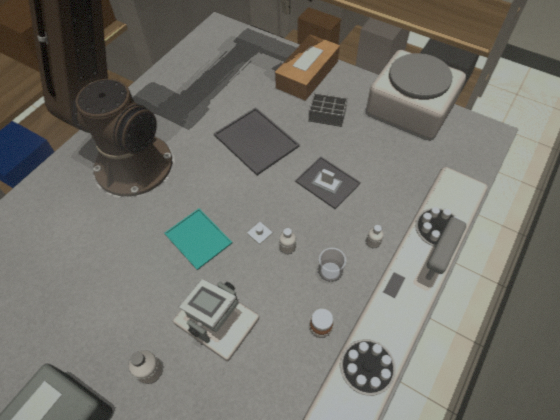

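View pics/top0.png

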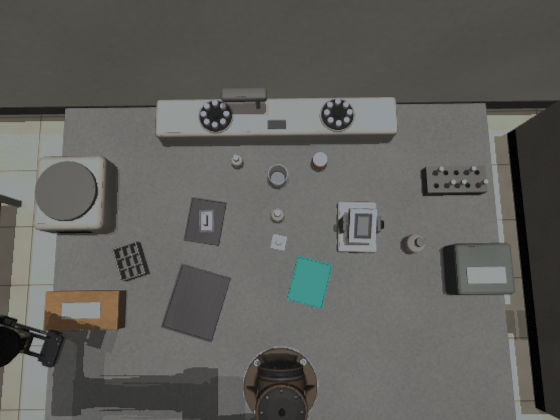

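Scene: candidates for the slide are the finned plate in the small dark tray (scene 327,182; top 206,221) and the knob tile (scene 259,232; top 279,242). Trays: the big dark one (scene 257,140), the turquoise one (scene 198,238) and the small dark one (scene 328,182). I choose the finned plate in the small dark tray. The reader is at scene (213,315), top (358,227).

```bash
python3 - <<'E'
import cv2,numpy as np
s=cv2.imread("pics/scene0.png");t=cv2.imread("pics/top0.png")
def c(im,x,y,w,h,k):
    o=cv2.resize(im[y:y+h,x:x+w],None,fx=k,fy=k,interpolation=cv2.INTER_CUBIC)
    for i in range(0,w,10): cv2.putText(o,str(x+i),(i*k,8),0,.3,(0,255,255));cv2.line(o,(i*k,8),(i*k,14),(0,255,255))
    for i in range(0,h,10): cv2.putText(o,str(y+i),(0,i*k+4),0,.3,(0,255,255))
    return o
cv2.imwrite("pics/c1.png",np.hstack([c(s,290,150,75,60,5),c(t,180,192,75,60,5)]))
cv2.imwrite("pics/c2.png",c(s,165,270,100,96,6))
cv2.imwrite("pics/c3.png",c(t,325,190,70,70,8))
E
```

```text
(no output)
```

View pics/c1.png

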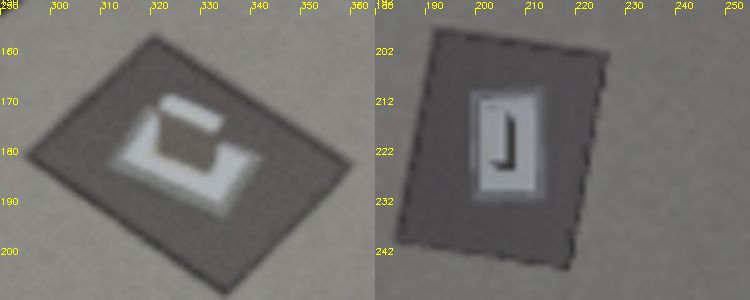

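View pics/c2.png

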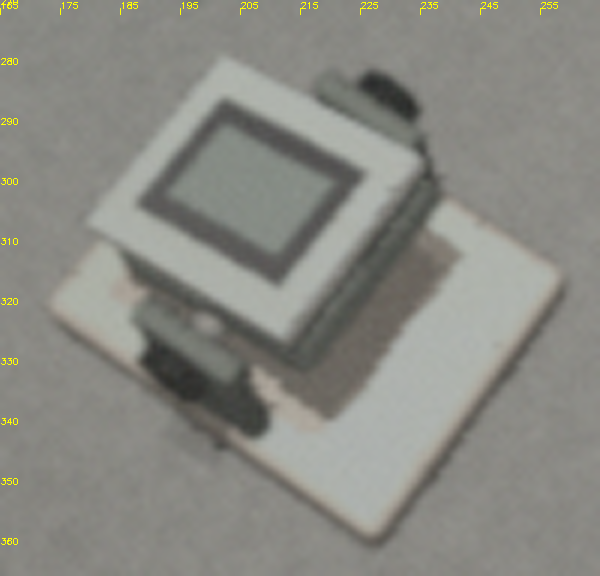

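View pics/c3.png

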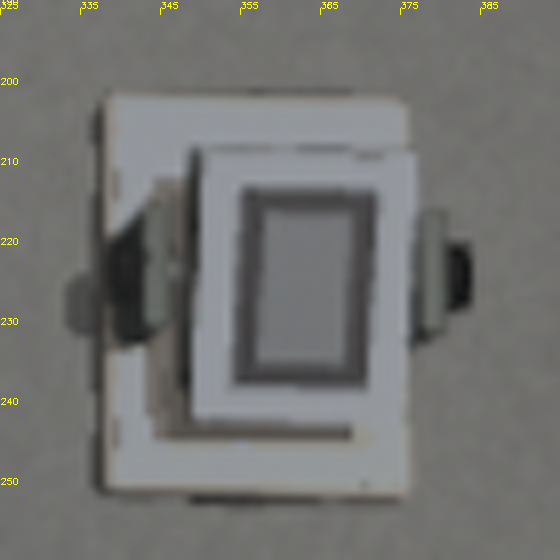

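The close crops confirm it: a glass plate with white carrier and fin in the smaller dark tray, fin top at about scene (328,173). The reader's dark frame is at scene (207,302), top (363,226), long side roughly along world x. I'll fit the poses from the corners.

```bash
cat > fit.py <<'E'
import numpy as np
from scipy.optimize import least_squares
from scipy.spatial.transform import Rotation as R
C={"s":(454.414,280.935,218.697,[.85640229,-.49413144,1.0800864],[-148.02331793,.81944513,31.92854111]),
   "t":(418.5755,277.716,214.7725,[.33391287,.00897965,1.41249926],[-171.15619365,-.29519814,-90.87060533])}
def proj(c,P,d=(0,0)):
    f,u,v,o,a=C[c]; q=R.from_euler("xyz",a,degrees=True).inv().apply(np.atleast_2d(P)-(np.array(o)+[d[0],d[1],0]))
    return q[:,:2]/q[:,2:]*f+[u,v]
def cr(p,x0,y0,k): return (np.array(p,float)+.5)/k-.5+[x0,y0]
def box(l,w,z): return np.array([[l,w,0],[l,-w,0],[-l,-w,0],[-l,w,0]])/2+[0,0,z]
# order (+,+),(+,-),(-,-),(-,+)
Rd=[("s","face",box(.108,.084,0),cr([(428,160),(284,340),(87,220),(222,55)],165,270,6)),
("s","face",box(.080,.054,0),cr([(368,174),(280,287),(137,204),(222,98)],165,270,6)),
("s","base",box(.17,.13,.026),cr([(566,275),(375,535),(50,302),(np.nan,)*2],165,270,6)),
("t","face",box(.108,.084,0),cr([(203,150),(415,154),(410,422),(192,420)],325,190,8)),
("t","face",box(.080,.054,0),cr([(243,188),(377,190),(366,388),(234,384)],325,190,8)),
("t","base",box(.17,.13,.026),cr([(108,93),(409,98),(409,495),(104,490)],325,190,8))]
Sl=[("s","tray",box(.15,.12,.008),cr([(352,163),(226,294),(24,155),(153,36)],290,150,5)),
("s","sl",box(.076,.05,.004),cr([(262,157),(226,218),(108,167),(np.nan,)*2],290,150,5)),
("s","sl",box(.036,.012,.052),cr([(224,119),(215,132),(160,106),(170,94)],290,150,5)),
("t","tray",box(.15,.12,.008),cr([(61,28),(234,52),(195,270),(21,240)],180,192,5)),
("t","sl",box(.076,.05,.004),cr([(97,89),(168,89),(168,200),(96,200)],180,192,5)),
("t","sl",box(.064,.038,.008),cr([(105,94),(163,95),(161,193),(103,193)],180,192,5))]
def place(kind,P,p):
    if kind in("base","face"):
        yaw=R.from_euler("z",p[2],degrees=True)
        if kind=="face": P=R.from_euler("y",-p[3],degrees=True).apply(P+[0,0,.032])+[0,0,.085]
        return yaw.apply(P)+[p[0],p[1],0]
    i=0 if kind=="sl" else 3
    return R.from_euler("z",p[i+2],degrees=True).apply(P)+[p[i],p[i+1],.004 if kind=="sl" else 0]
def run(obs,p0,flip=False):
    n=len(p0)
    def f(p):
        d={"s":p[n:n+2],"t":p[n+2:]}; r=[]
        for c,k,P,px in obs:
            e=proj(c,place(k,P,p),d[c])-px; r.append(e[~np.isnan(e)])
        return np.concatenate(r+[p[n:]/.002*.5])
    s=least_squares(f,list(p0)+[0]*4,loss="soft_l1",x_scale=[.01,.01,1,1 if n==4 else .01]+([.01,1] if n>4 else [])+[.001]*4)
    print(s.cost,np.round(s.x,4)); return s.x,f
if __name__=="__main__":
    for sl in (19,-19):
        x,f=run(Rd,[.5,-.27,0,sl])
        e=f(x)[:-4];print(np.round(e,1))
    x,f=run(Sl,[.5,.23,0,.5,.23,-8]);print(np.round(f(x)[:-4],1))
E
python3 fit.py
```

```text
5.737680297940715 [ 5.08300e-01 -2.64900e-01 -2.10700e+00  1.79323e+01 -7.00000e-04
 -1.00000e-03  7.00000e-04  1.00000e-03]
[-0.6 -0.6 -0.2 -0.1 -0.5  0.3  0.4 -0.3  0.8 -0.   0.3  0.5 -0.4  0.2
  0.5 -0.4  0.9 -0.9 -0.2  1.  -1.9  0.1  0.  -0.2  0.6 -0.1 -0.9  0.4
 -0.3  0.  -0.4 -0.4  0.2 -0.2  0.1  0.2 -0.5  0.3 -0.5 -0.6  0.4 -0.4
  1.1  0.5  0.   0.3]
5.737680297940058 [ 5.08300e-01 -2.64900e-01 -2.10700e+00  1.79323e+01 -7.00000e-04
 -1.00000e-03  7.00000e-04  1.00000e-03]
[-0.6 -0.6 -0.2 -0.1 -0.5  0.3  0.4 -0.3  0.8 -0.   0.3  0.5 -0.4  0.2
  0.5 -0.4  0.9 -0.9 -0.2  1.  -1.9  0.1  0.  -0.2  0.6 -0.1 -0.9  0.4
 -0.3  0.  -0.4 -0.4  0.2 -0.2  0.1  0.2 -0.5  0.3 -0.5 -0.6  0.4 -0.4
  1.1  0.5  0.   0.3]
2.0751504037204045 [ 5.3670e-01  2.4170e-01  5.6270e-01  5.3590e-01  2.4490e-01 -9.5556e+00
 -7.0000e-04 -8.0000e-04  7.0000e-04  8.0000e-04]
[ 0.1  0.2 -0.  -0.  -0.1 -0.3 -0.2 -0.5  0.4  0.6 -0.4  0.5  0.1 -0.2
  0.3 -0.2  0.1  0.1 -0.2  0.2 -0.1 -0.3  0.  -0.6  0.1 -0.1  0.3 -0.3
 -0.1  0.3 -0.2  0.2  0.3 -0.1  0.4 -0.1 -0.1  0.3 -0.2  0.7 -0.6  0.3
 -0.2 -0.6  0.1 -0.3]
```

```bash
cat > sub.py <<'E'
from fit import *; import cv2
from plant import snapshot
g={c:cv2.cvtColor(np.mean([snapshot(n)["frame"] for _ in range(3)],0).astype(np.float32),cv2.COLOR_RGB2GRAY) for c,n in(("s","scene"),("t","top"))}
def refine(obs,w=2):
    out=[]
    for c,k,P,px in obs:
        q=px.copy();m=~np.isnan(px[:,0])
        q[m]=cv2.cornerSubPix(g[c],px[m].astype(np.float32).reshape(-1,1,2),(w,w),(-1,-1),(3,50,.01)).reshape(-1,2)
        q[np.linalg.norm(q-px,axis=1)>1.5]=np.nan
        out.append((c,k,P,q))
    return out
for w in(2,3):
    for o,p in((Rd,[.5,-.27,0,19]),(Sl,[.53,.24,0,.53,.24,-8])):
        x,f=run(refine(o,w),p);print(np.round(f(x)[:-4],1))
E
python3 sub.py
```

```text
5.9156965194187325 [ 5.08600e-01 -2.64500e-01 -1.96550e+00  1.82138e+01 -2.00000e-04
 -4.00000e-04  2.00000e-04  4.00000e-04]
[-0.2 -0.7 -0.1 -0.4 -0.6  0.2 -0.2 -0.3  0.9 -0.   0.5  0.5 -0.3  0.4
  0.1 -0.3 -0.1  0.6  0.9  0.3  0.6 -0.1 -0.5  1.3 -0.6 -0.1 -0.6 -0.3
 -0.  -0.7 -0.2  0.1 -0.6  0.   0.5 -1.5  2.   0.3 -0.4  0.5]
4.539036029740815 [ 5.3580e-01  2.4190e-01  1.3806e+00  5.3560e-01  2.4510e-01 -9.8446e+00
 -8.0000e-04 -5.0000e-04  8.0000e-04  5.0000e-04]
[-0.3 -0.  -0.1 -0.7  0.1 -0.5 -0.3  0.1  0.9  0.6  0.1  0.9 -0.7  0.4
  0.2 -0.5 -0.2 -0.3 -0.2  0.9  0.5 -0.4  0.4 -0.3 -0.2 -0.1  0.5 -0.4
 -0.1 -0.3 -0.6 -0.4  0.9  1.1 -0.5  0.7 -0.3 -0.6 -0.1  0.5]
8.879198930702177 [ 5.08600e-01 -2.64600e-01 -2.09750e+00  1.81721e+01 -4.00000e-04
 -1.00000e-04  4.00000e-04  1.00000e-04]
[-0.2 -0.4 -0.2 -0.2 -0.8  0.1 -0.  -0.1  0.9  0.2  0.4  0.7 -0.2  0.6
  0.2 -0.1  1.3 -1.1  0.1  0.6 -2.  -0.8  0.3  0.3  0.9  0.4 -0.7  1.3
 -0.5 -0.3 -0.1 -0.6 -0.3  0.2 -0.4 -2.   0.5 -1.3  1.2  0.3 -0.4  0.5]
3.7550008643297947 [ 5.3610e-01  2.4140e-01  1.7049e+00  5.3550e-01  2.4530e-01 -9.8759e+00
 -1.1000e-03 -2.0000e-04  1.1000e-03  2.0000e-04]
[-0.4  0.1 -0.1 -0.8  0.2 -0.4 -0.2  0.1  1.4  0.8  0.1 -0.1 -0.4 -0.7
 -0.2  1.4  0.3 -0.2 -0.3 -0.   0.7 -0.5 -0.2 -0.3  0.3  0.5 -0.5  0.7
 -0.2 -0.7 -0.   0.3]
```

```bash
cat > h.py <<'E'
import numpy as np,sys
from scipy.spatial.transform import Rotation as R
from plant import get_obs,hold_point_z
E=lambda a:R.from_euler("xyz",a,degrees=True)
def rel(p0,a0,p1,a1):
    r0=E(a0);d=r0.inv().apply(np.array(p1)-p0)*100
    return np.round(d,2),np.round((r0.inv()*E(a1)).as_rotvec(degrees=True),2)
def fwd(p0,a0,row):
    r0=E(a0);return np.round(p0+r0.apply(np.array(row[:3])/100),4),np.round((r0*R.from_rotvec(row[3:6],degrees=True)).as_euler("xyz",degrees=True),2)
E
python3 - <<'E'
from h import *
p=[.194,.646,.193];a=[180,0,-16.72]
print(rel(p,a,[.5362,.2417,.11],[180,0,1]))
print(rel(p,a,[.5362,.2417,.193],[180,0,1]))
E
```

```text
(array([44.4 , 28.88,  8.3 ]), array([  0.  ,   0.  , -17.72]))
(array([44.4 , 28.88,  0.  ]), array([  0.  ,   0.  , -17.72]))
```

>>> play_rows(commands=[[[3,2,0,0,0,-2,1],[6,4,0,0,0,-4,1],[9,6,0,0,0,-5,1],[12,8,0,0,0,-6,1],[15,10,0,0,0,-7,1],[18,12,0,0,0,-8,1],[21,14,0,0,0,-9,1],[24,16,0,0,0,-10,1],[27,18,0,0,0,-11,1],[30,20,0,0,0,-12,1],[33,22,1,0,0,-14,1],[36,24,2,0,0,-15,1],[39,26,4,0,0,-16,1],[42,27.5,6,0,0,-17,1],[44.4,28.88,8.3,0,0,-17.72,1],[44.4,28.88,8.3,0,0,-17.72,1],[44.4,28.88,8.3,0,0,-17.72,1],[44.4,28.88,8.3,0,0,-17.72,1]]])

```text
clock: 1.9
tool_pos: [0.5366, 0.2421, 0.1106]
orientation: [180.0, -0.0, 1.0]
force: [-0.3, 0.3, 0.3]
opening: 0.0877
gripper_force: 0.0
```

```bash
python3 - <<'E'
from h import *;from plant import snapshot;import cv2
o=get_obs();print(o)
print(rel([.5362,.2417,.11],[180,0,1],[.5362,.2417,.0212],[180,0,1]))
s=snapshot("scene")["frame"][:,:,::-1];t=snapshot("top")["frame"][:,:,::-1]
k=lambda i,x,y:cv2.resize(i[y:y+80,x:x+80],None,fx=5,fy=5,interpolation=2)
cv2.imwrite("pics/g1.png",np.hstack([k(s,285,130),k(t,165,180)]))
E
```

```text
{'clock': 1.9, 'joint_pos': array([ 4.33080339e+01,  1.63077870e+01, -1.69734315e+01,  1.49200736e-02,
       -5.67113273e+01,  4.76433163e+01]), 'qvel': array([ 1.31362071, -1.12990285,  0.58205126,  0.00842882,  0.04559615,
        0.03762539]), 'tau': array([-9.93639305e-01, -4.78033698e+01,  2.54191267e+01,  6.02316588e+00,
        6.94030523e-02,  4.08923579e-02]), 'tool_pos': array([0.53662548, 0.24213071, 0.11059673]), 'orientation': array([ 1.79995804e+02, -1.39112883e-02,  9.59538905e-01]), 'force': array([-0.28531665,  0.27716434,  0.30129349]), 'moment': array([ 0.03279756,  0.01183396, -0.01279518]), 'gripper_force': 0.0, 'opening': 0.08772829288597309}
(array([-0.  , -0.  ,  8.88]), array([0., 0., 0.]))
```

View pics/g1.png

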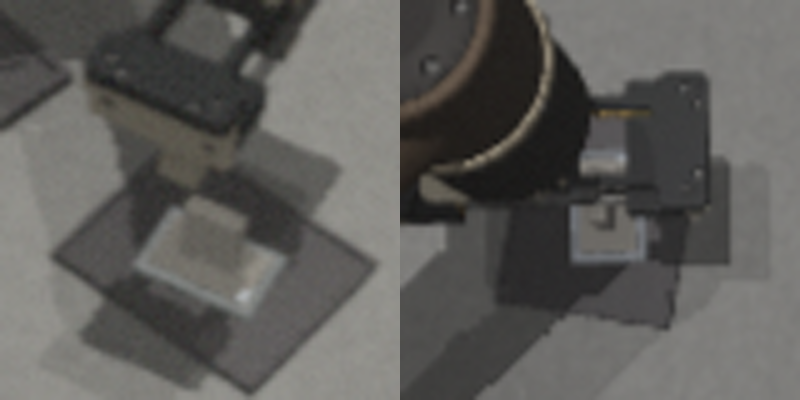

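The gripper stands over the fin (scene crop 215,235), its fingers on either side, and nothing is in the way. Descending and gripping.

>>> play_rows(commands=[[[0,0,2,0,0,0,1],[0,0,4,0,0,0,1],[0,0,6,0,0,0,1],[0,0,7.5,0,0,0,1],[0,0,8.5,0,0,0,1],[0,0,8.88,0,0,0,1],[0,0,8.88,0,0,0,1],[0,0,8.88,0,0,0,0],[0,0,8.88,0,0,0,0],[0,0,8.88,0,0,0,0],[0,0,8.88,0,0,0,0],[0,0,8.88,0,0,0,0],[0,0,8.88,0,0,0,0],[0,0,8.88,0,0,0,0],[0,0,8.88,0,0,0,0],[0,0,8.88,0,0,0,0]]])

```text
clock: 3.33
tool_pos: [0.5364, 0.2421, 0.0216]
orientation: [180.0, 0.0, 1.0]
force: [-0.7, 0.8, 0.2]
opening: 0.0331
gripper_force: 0.0
```

>>> play_rows(commands=[[[0,0,0,0,0,0,0],[0,0,0,0,0,0,0],[0,0,0,0,0,0,0],[0,0,0,0,0,0,0],[0,0,0,0,0,0,0],[0,0,0,0,0,0,0],[0,0,0,0,0,0,0],[0,0,0,0,0,0,0]]])

```text
clock: 4.0
tool_pos: [0.5363, 0.2421, 0.0215]
orientation: [180.0, 0.0, 1.0]
force: [-0.5, -0.0, -0.5]
opening: 0.0101
gripper_force: 30.0
```

```bash
python3 - <<'E'
from h import *
print(get_obs()["force"],get_obs()["moment"])
E
```

```text
[-0.47981263 -0.00472836 -0.48958364] [-0.07327882 -0.04372586 -0.01006208]
```

```bash
cat >> h.py <<'E'
S,Y,X0,Y0=18.15,-2.05,.5085,-.2647
RF=E([0,-S,Y]);F=np.array([X0,Y0,.085])+RF.apply([0,0,.032])
def tcp(gap,dx=0,dy=0): return F+RF.apply([dx,dy,gap+.0172]),[180,-S,Y]
E
python3 - <<'E'
from h import *
p=[.5362,.2417,.0212];a=[180,0,1]
q,b=tcp(.07); print(F,q,rel(p,a,q,b)); print(rel(q,b,*tcp(.03)))
print(rel(p,a,[q[0],q[1],.22],[180,0,-2.05]))
E
```

```text
[ 0.49853819 -0.26434342  0.11540782] [ 0.47139227 -0.26337175  0.19826912] (array([ -7.36,  50.39, -17.71]), array([-0.48, 18.15,  3.02]))
(array([-0.,  0.,  4.]), array([0., 0., 0.]))
(array([ -7.36,  50.39, -19.88]), array([-0.  , -0.  ,  3.05]))
```

>>> play_rows(commands=[[[0,0,-0.5,0,0,0,0],[0,0,-1.5,0,0,0,0],[0,0,-3.5,0,0,0,0],[0,0,-6.5,0,0,0,0],[0,0,-9.5,0,0,0,0],[0,0,-12.5,0,0,0,0],[0,0,-15.5,0,0,0,0],[0,0,-18,0,0,0,0],[-0.5,1,-19.5,0,0,0,0],[-0.7,3,-20,0,0,0,0],[-0.9,6,-20,0,0,0,0],[-1.3,9,-20,0,0,0,0],[-1.8,12,-20,0,0,0,0],[-2.2,15,-20,0,0,0,0],[-2.7,18,-20,0,0,0,0],[-3.1,21,-20,0,0,0,0],[-3.5,24,-20,0,0,0,0],[-4,26,-20,0,0,0,0],[-4,27,-20,0,0,0,0],[-4,27,-20,0,0,0,0]]])

```text
clock: 5.67
tool_pos: [0.5008, -0.0302, 0.2226]
orientation: [-180.0, -0.1, 0.9]
force: [-0.2, 0.7, -0.3]
opening: 0.0102
gripper_force: 30.0
```

```bash
python3 - <<'E'
from h import *
o=get_obs();print(o["joint_pos"],o["force"],o["gripper_force"])
p=[.5362,.2417,.0212];a=[180,0,1]
c=fwd(p,a,[-4,27,-20,0,0,0]);print(c,rel(*c,*tcp(.07)))
E
```

```text
[ 1.90364052e+01  2.87380276e+00 -1.80867508e+01  1.50040075e-02
 -6.89710421e+01  7.18416929e+01] [-0.20642173  0.6632238  -0.32195818] 29.99604642391205
(array([ 0.5009, -0.029 ,  0.2212]), array([180.,   0.,   1.])) (array([-3.36, 23.38,  2.29]), array([-0.48, 18.15,  3.02]))
```

>>> play_rows(commands=[[[-0.4,3,0,0,2,0.3,0],[-0.8,6,0,0,4,0.7,0],[-1.3,9,0,-0.1,6,1,0],[-1.7,12,0,-0.2,8,1.3,0],[-2.1,15,0,-0.3,10,1.7,0],[-2.5,18,0.5,-0.3,12,2,0],[-3,21,1,-0.4,14,2.5,0],[-3.2,22.5,1.7,-0.4,16,2.8,0],[-3.36,23.38,2.29,-0.48,18.15,3.02,0],[-3.36,23.38,2.29,-0.48,18.15,3.02,0],[-3.36,23.38,2.29,-0.48,18.15,3.02,0],[-3.36,23.38,2.29,-0.48,18.15,3.02,0],[-3.36,23.38,2.29,-0.48,18.15,3.02,0],[-3.36,23.38,2.29,-0.48,18.15,3.02,0]]])

```text
clock: 6.83
tool_pos: [0.4724, -0.2622, 0.1992]
orientation: [180.0, -18.2, -2.0]
force: [-0.1, 0.0, -0.5]
opening: 0.0104
gripper_force: 30.0
```

```bash
python3 - <<'E'
from h import *;from plant import snapshot;import cv2
o=get_obs();print(o["joint_pos"],o["force"],o["moment"],o["tool_pos"],o["orientation"],tcp(.07))
s=snapshot("scene")["frame"][:,:,::-1];t=snapshot("top")["frame"][:,:,::-1]
k=lambda i,x,y:cv2.resize(i[y:y+100,x:x+80],None,fx=5,fy=5,interpolation=2)
cv2.imwrite("pics/r1.png",np.hstack([k(s,170,260),k(t,320,180)]))
E
```

```text
[-10.38981953  -2.7105498  -28.12382243  -3.59702973 -46.65700324
 100.49228638] [-0.07685228  0.00587768 -0.51526639] [ 0.02671396  1.17028662 -0.01233216] [ 0.47244712 -0.26216003  0.19916985] [179.99290266 -18.16902691  -1.9530416 ] (array([ 0.47139227, -0.26337175,  0.19826912]), [180, -18.15, -2.05])
```

View pics/r1.png

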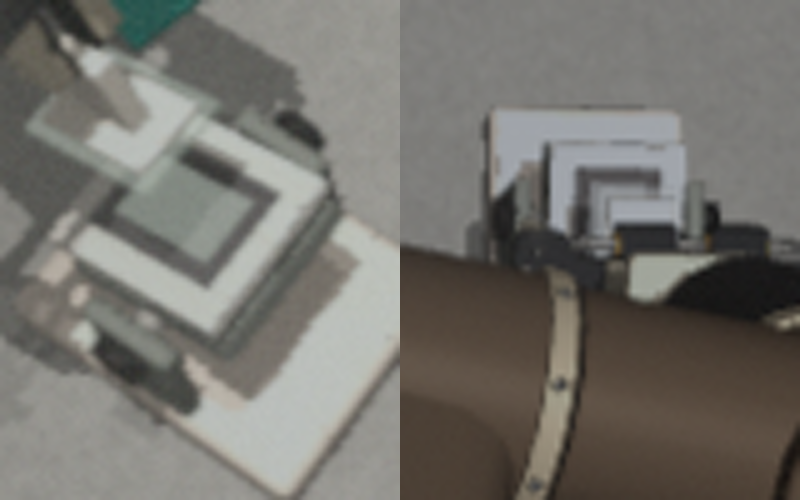

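Slide held above the reader, parallel; glass corners in the scene crop at about (27,125), (135,195), (217,105), just up-slope alignment left to check closer. Moving to an 8 mm gap.

>>> play_rows(commands=[[[0,0,1,0,0,0,0],[0,0,2,0,0,0,0],[0,0,3,0,0,0,0],[0,0,4,0,0,0,0],[0,0,5,0,0,0,0],[0,0,5.8,0,0,0,0],[0,0,6.2,0,0,0,0],[0,0,6.2,0,0,0,0],[0,0,6.2,0,0,0,0],[0,0,6.2,0,0,0,0],[0,0,6.2,0,0,0,0],[0,0,6.2,0,0,0,0],[0,0,6.2,0,0,0,0],[0,0,6.2,0,0,0,0],[0,0,6.2,0,0,0,0],[0,0,6.2,0,0,0,0]]])

```text
clock: 8.27
tool_pos: [0.4909, -0.2636, 0.1398]
orientation: [-180.0, -18.2, -2.0]
force: [-0.4, -0.4, -1.6]
opening: 0.0102
gripper_force: 30.0
```

```bash
python3 - <<'E'
from h import *;from plant import snapshot;import cv2
o=get_obs();print(o["force"],o["moment"],o["tool_pos"],o["orientation"],tcp(.008), o["qvel"])
s=np.mean([snapshot("scene")["frame"][:,:,::-1] for _ in range(4)],0).astype(np.uint8)
print(get_obs()["tool_pos"])
k=8;o=cv2.resize(s[270:340,165:245],None,fx=k,fy=k,interpolation=2)
cv2.imwrite("pics/r2.png",o)
E
```

```text
[-0.40918772 -0.35971487 -1.60842235] [ 0.04565034  1.17605158 -0.00507225] [ 0.49086777 -0.26356513  0.13984622] [-179.99767126  -18.1624719    -2.04626111] (array([ 0.49069327, -0.26406262,  0.13935397]), [180, -18.15, -2.05]) [ 0.00265229  0.06596478 -0.00236064 -0.06463795 -0.01092639 -0.05574147]
[ 0.49083726 -0.26357413  0.13973924]
```

View pics/r2.png

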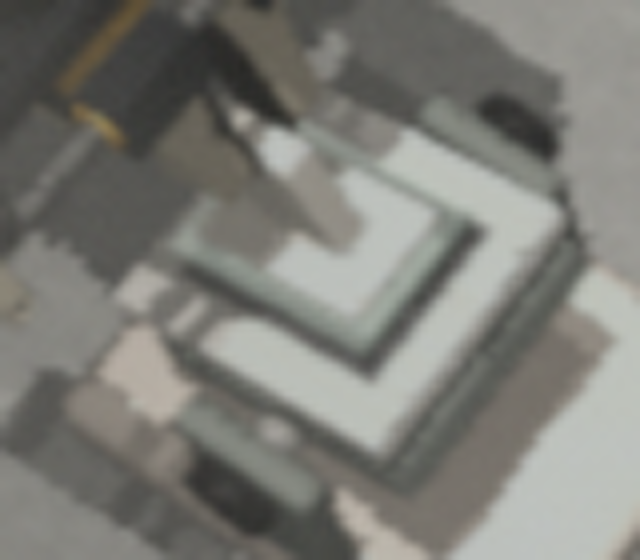

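```bash
python3 - <<'E'
from h import *;from fit import proj,box,cr
o=get_obs();T=E(o["orientation"])
sl=lambda l,w,z:o["tool_pos"]+T.apply(box(l,w,0)*[1,-1,1]+[0,0,.0175-z])
face=lambda l,w:F+RF.apply(box(l,w,0))
d=(-.0003,-.0004)
u=lambda P:np.round((proj("s",P,d)-[165,270]+.5)*8-.5,0).tolist()
print("frame",u(face(.08,.054)));print("plate",u(face(.108,.084)));print("glasstop",u(sl(.076,.05,.004)));print("glassbot",u(sl(.076,.05,0)));print("carrier",u(sl(.064,.038,.008)));
print("1mm x", np.diff(proj("s",[F,F+RF.apply([.001,0,0]),F+RF.apply([0,.001,0])],d),axis=0)*8)
E
```

```text
frame [[495.0, 232.0], [374.0, 387.0], [178.0, 275.0], [298.0, 128.0]]
plate [[564.0, 209.0], [376.0, 453.0], [111.0, 297.0], [298.0, 72.0]]
glasstop [[472.0, 211.0], [358.0, 355.0], [171.0, 249.0], [284.0, 113.0]]
glassbot [[477.0, 219.0], [364.0, 363.0], [177.0, 256.0], [289.0, 120.0]]
carrier [[438.0, 212.0], [351.0, 322.0], [193.0, 233.0], [279.0, 129.0]]
1mm x [[ 2.45951989  1.35123678]
 [-0.22493275 -4.14113717]]
```

>>> play_rows(commands=[[[0.02,0.05,0.2,0,0,0,0],[0,0.05,0.4,0,0,0,0],[0,0.05,0.5,0,0,0,0],[0,0.05,0.6,0,0,0,0],[0,0.05,0.6,0,0,0,0],[0,0.05,0.6,0,0,0,0],[0,0.05,0.6,0,0,0,0],[0,0.05,0.6,0,0,0,0]]])

```text
clock: 9.13
tool_pos: [0.4928, -0.2641, 0.1341]
orientation: [-180.0, -18.2, -2.0]
force: [0.9, -0.1, -0.3]
opening: 0.0101
gripper_force: 30.0
```

```bash
cat > st.py <<'E'
from h import *
o=get_obs();r=RF.inv()
d=r.apply(o["tool_pos"]-F)*1000-[0,0,17.5]
print("slide in face frame mm",d.round(2),"F",r.apply(o["force"]).round(2),"M",r.apply(o["moment"]).round(3),"ori",o["orientation"].round(2),"op",o["opening"])
E
python3 st.py
```

```text
slide in face frame mm [ 0.35 -0.01  2.09] F [ 0.74 -0.11 -0.52] M [-0.045  1.211  0.039] ori [-180.    -18.16   -2.04] op 0.010086913466834584
```

>>> play_rows(commands=[[[-0.03,0,0.05,0,0,0,0],[-0.03,0,0.1,0,0,0,0],[-0.03,0,0.15,0,0,0,0],[-0.03,0,0.2,0,0,0,0],[-0.03,0,0.2,0,0,0,0],[-0.03,0,0.2,0,0,0,0],[-0.03,0,0.2,0,0,0,0]]])

```text
clock: 9.72
tool_pos: [0.4929, -0.2642, 0.1321]
orientation: [-180.0, -18.1, -2.0]
force: [-1.7, -0.3, 0.9]
opening: 0.0104
gripper_force: 30.0
```

```bash
python3 st.py
```

```text
slide in face frame mm [-0.17 -0.03  0.09] F [-1.35 -0.39  1.4 ] M [-0.126  1.596  0.032] ori [-180.    -18.14   -2.05] op 0.010400315145382304
```

```bash
cat > st.py <<'E'
from h import *;from plant import snapshot
r=RF.inv();A=[]
for _ in range(6):
    snapshot("top");o=get_obs()
    A.append(np.r_[r.apply(o["tool_pos"]-F)*1000-[0,0,17.5],r.apply(o["force"]),r.apply(o["moment"]),o["orientation"]])
A=np.array(A);print("d mm",A[:,:3].mean(0).round(2),"F",A[:,3:6].mean(0).round(2),A[:,3:6].std(0).round(2),"M",A[:,6:9].mean(0).round(3),A[:,6:9].std(0).round(3),"ori",A[-1,9:].round(2),o["opening"],o["clock"])
E
python3 st.py
```

```text
d mm [-0.12 -0.03  0.06] F [-1.58 -0.45  1.21] [0.36 0.47 0.3 ] M [-0.119  1.603  0.004] [0.05  0.023 0.037] ori [-180.    -18.14   -2.04] 0.010038256301837255 10.0167
```

>>> play_rows(commands=[[[0,0,0.05,0,0,0,0],[0,0,0.1,0,0,0,0],[0,0,0.1,0,0,0,0],[0,0,0.1,0,0,0,0]]])

```text
clock: 10.35
tool_pos: [0.4933, -0.2642, 0.1311]
orientation: [-180.0, -18.1, -2.0]
force: [-3.3, 0.0, 1.8]
opening: 0.01
gripper_force: 30.0
```

```bash
python3 st.py
```

```text
d mm [-0.06 -0.01 -0.95] F [-1.85 -0.25  2.45] [0.26 0.49 0.33] M [-0.161  1.773  0.023] [0.018 0.025 0.03 ] ori [-180.    -18.15   -2.05] 0.010067312002544014 10.65
```

>>> play_rows(commands=[[[0,0,0.05,0,0,0,0],[0,0,0.1,0,0,0,0],[0,0,0.15,0,0,0,0],[0,0,0.2,0,0,0,0],[0,0,0.2,0,0,0,0],[0,0,0.2,0,0,0,0]]])

```text
clock: 11.15
tool_pos: [0.4939, -0.2642, 0.1292]
orientation: [180.0, -18.2, -2.0]
force: [-4.2, 0.3, 2.8]
opening: 0.01
gripper_force: 30.0
```

```bash
python3 st.py
```

```text
d mm [-0.07 -0.01 -2.94] F [-3.08 -0.66  4.22] [0.52 0.57 0.61] M [-0.169  2.051  0.004] [0.027 0.03  0.018] ori [-180.    -18.15   -2.04] 0.01030603908484453 11.45
```

>>> play_rows(commands=[[[0,0,-0.2,0,0,0,0],[0,0,-0.45,0,0,0,0],[0.04,0,-0.45,0,-1,0,0],[0.04,0,-0.45,0,-1,0,0],[0.04,0,-0.4,0,-1,0,0],[0.04,0,-0.3,0,-1,0,0],[0.03,0,-0.2,0,-1,0,0],[0.03,0,-0.1,0,-1,0,0],[0.03,0,0,0,-1,0,0],[0.03,0,0,0,-1,0,0],[0.03,0,0,0,-1,0,0]]])

```text
clock: 12.37
tool_pos: [0.4941, -0.2643, 0.1293]
orientation: [180.0, -17.1, -2.0]
force: [-4.6, -1.5, 3.1]
opening: 0.0102
gripper_force: 30.0
```

```bash
python3 st.py
```

```text
d mm [ 0.14 -0.07 -2.89] F [-2.89 -1.46  4.38] [0.31 0.65 0.47] M [-0.566  2.013  0.023] [0.034 0.02  0.024] ori [-180.    -17.15   -2.05] 0.009914956652569699 12.6667
```

>>> play_rows(commands=[[[-0.02,0.01,0,0,0,0,0],[-0.03,0.01,0,0,0,0,0],[-0.03,0.01,0,0,0,0,0]]])

```text
clock: 12.92
tool_pos: [0.494, -0.2643, 0.1292]
orientation: [-180.0, -17.2, -2.0]
force: [-3.9, -1.4, 3.4]
opening: 0.0104
gripper_force: 30.0
```

```bash
python3 st.py
```

```text
d mm [ 0.03 -0.12 -2.95] F [-2.63 -1.15  4.34] [0.45 0.33 0.8 ] M [-0.559  1.916  0.026] [0.035 0.023 0.046] ori [-180.    -17.16   -2.05] 0.01043010894693097 13.2167
```

>>> play_rows(commands=[[[-0.05,0,0,0,0,0,0],[-0.1,0.03,0,0,0,0,0],[-0.1,0.03,0,0,0,0,0],[-0.1,0.03,0,0,0,0,0]]])

```text
clock: 13.55
tool_pos: [0.4938, -0.2644, 0.1294]
orientation: [-180.0, -17.2, -2.0]
force: [-2.0, 1.8, 5.0]
opening: 0.0101
gripper_force: 30.0
```

```bash
python3 st.py
```

```text
d mm [-0.2  -0.33 -2.77] F [1.47 1.56 4.09] [0.46 0.3  0.47] M [0.57  0.416 0.009] [0.076 0.13  0.012] ori [179.99 -17.22  -2.03] 0.010465046644166158 13.85
```

```bash
cat > cmd.py <<'E'
from h import *
import json,os
def load(): c=json.load(open("cmd.json"));return np.array(c[0]),R.from_quat(c[1])
def save(p,r): json.dump([list(p),list(r.as_quat())],open("cmd.json","w"))
def add(row):
    p,r=load();row=np.array(row,float);save(p+r.apply(row[:3]/100),r*R.from_rotvec(row[3:6],degrees=True))
def goal(S_,Y_,roll,dx,dy,dz):
    "slide centre at (dx,dy,dz) mm in nominal face frame, slope S_, yaw Y_, roll about face x"
    p,r=load(); r1=E([0,-S_,Y_])*R.from_euler("x",roll,degrees=True)*R.from_euler("x",180,degrees=True)
    c=F+RF.apply(np.array([dx,dy,dz])/1000); p1=c-r1.apply([0,0,.0172])
    return np.r_[r.inv().apply(p1-p)*100,(r.inv()*r1).as_rotvec(degrees=True)].round(3)
if not os.path.exists("cmd.json"):
    p,a=tcp(.07);save(p,E(a))
    for q in([0,0,6.2,0,0,0],[0,.05,.6,0,0,0],[-.03,0,.2,0,0,0],[0,0,.1,0,0,0],[0,0,.2,0,0,0],[.03,0,0,0,-1,0],[-.03,.01,0,0,0,0],[-.1,.03,0,0,0,0]):add(q)
E
sed -i 's/range(6)/range(int(sys.argv[1]) if len(sys.argv)>1 else 6)/' st.py
python3 - <<'E'
from cmd import *
p,r=load();print((RF.inv().apply(p+r.apply([0,0,.0172])-F)*1000).round(2))
for S_ in(21,):
  for z in(4,-3):print(S_,z,goal(S_,-2.05,0,-.2,-.4,z))
E
python3 st.py 4
```

```text
[-1.6  -0.9  -2.97]
21 4 [ 0.012 -0.05  -0.696 -0.     3.85   0.   ]
21 -3 [ 0.025 -0.05   0.004 -0.     3.85   0.   ]
d mm [-0.44 -0.44 -2.8 ] F [2.12 1.31 4.38] [0.28 0.38 0.59] M [0.448 0.15  0.016] [0.04  0.038 0.018] ori [179.99 -17.2   -2.03] 0.009928127310379157 14.05
```

>>> play_rows(commands=[[[0,0,-0.4,0,0,0,0],[0.012,-0.05,-0.7,0,2,0,0],[0.012,-0.05,-0.7,0,3.85,0,0],[0.012,-0.05,-0.7,0,3.85,0,0],[0.012,-0.05,-0.5,0,3.85,0,0],[0.015,-0.05,-0.3,0,3.85,0,0],[0.02,-0.05,-0.15,0,3.85,0,0],[0.025,-0.05,0,0,3.85,0,0],[0.025,-0.05,0,0,3.85,0,0],[0.025,-0.05,0,0,3.85,0,0]]])

```text
clock: 14.88
tool_pos: [0.4938, -0.2643, 0.1293]
orientation: [180.0, -21.0, -2.0]
force: [-0.6, -1.2, 3.7]
opening: 0.0102
gripper_force: 30.0
```

```bash
cat >> st.py <<'E'
m=A.mean(0);o3=m[9:];t=E(o3);b=1.19*np.sin(np.radians(-o3[1]))/np.sin(np.radians(18.15));N=m[5]+.5;H=.372
print("N",N.round(2),"rx",round((-(m[7]-b)-H*m[3])/N*1000),"ry",round((m[6]-H*m[4])/N*1000),"mm")
E
python3 -c "
from cmd import *
add([.025,-.05,0,0,3.85,0])"; python3 st.py 8
```

```text
d mm [-0.24 -0.06 -2.72] F [ 1.56 -1.63  4.26] [0.59 0.65 0.33] M [-0.572  0.721 -0.023] [0.038 0.118 0.033] ori [179.99 -21.05  -2.04] 0.010114596280094357 15.2833
N 4.76 rx 15 ry 7 mm
```

```bash
python3 - <<'E'
from cmd import *
for z in(4,-3):print(z,goal(24,-2.05,0,-.2,-.2,z))
E
```

```text
4 [-0.056 -0.02  -0.693  0.     3.     0.   ]
-3 [-0.091 -0.02   0.006  0.     3.     0.   ]
```

>>> play_rows(commands=[[[0,0,-0.4,0,0,0,0],[-0.05,-0.02,-0.7,0,2,0,0],[-0.06,-0.02,-0.7,0,3,0,0],[-0.06,-0.02,-0.7,0,3,0,0],[-0.06,-0.02,-0.5,0,3,0,0],[-0.07,-0.02,-0.3,0,3,0,0],[-0.08,-0.02,-0.15,0,3,0,0],[-0.09,-0.02,0,0,3,0,0],[-0.09,-0.02,0,0,3,0,0],[-0.09,-0.02,0,0,3,0,0]]])

```text
clock: 16.12
tool_pos: [0.4936, -0.264, 0.1293]
orientation: [180.0, -24.1, -2.0]
force: [-0.5, 1.8, 6.1]
opening: 0.0103
gripper_force: 30.0
```

```bash
python3 -c "
from cmd import *
add([-.09,-.02,0,0,3,0])"; python3 st.py 12
```

```text
d mm [-0.43  0.18 -2.65] F [1.6  1.58 5.16] [0.35 0.52 0.37] M [0.529 0.662 0.051] [0.038 0.042 0.03 ] ori [179.97 -24.09  -2.01] 0.010296938156219746 16.7167
N 5.66 rx 53 ry -10 mm
```

```bash
python3 - <<'E'
from cmd import *
for z in(5,):print(z,goal(20,-2.05,0,-.3,-.3,z))
E
```

```text
5 [ 0.19   0.01  -0.786  0.    -4.    -0.   ]
```

>>> play_rows(commands=[[[0,0,-0.4,0,0,0,0],[0.1,0.01,-0.7,0,-2,0,0],[0.19,0.01,-0.8,0,-4,0,0],[0.19,0.01,-0.8,0,-4,0,0],[0.19,0.01,-0.8,0,-4,0,0],[0.19,0.01,-0.8,0,-4,0,0]]])

```text
clock: 17.22
tool_pos: [0.4901, -0.2636, 0.1358]
orientation: [-180.0, -20.0, -2.1]
force: [-0.1, -0.7, -1.1]
opening: 0.0103
gripper_force: 30.0
```

```bash
python3 -c "
from cmd import *
add([.19,.01,-.8,0,-4,0])
print(goal(20,-2.05,0,-.3,-.3,-3.0))"; python3 st.py 10
```

```text
[-0.024  0.     0.813  0.    -0.    -0.   ]
d mm [-1.07  0.25  5.02] F [-0.15 -0.2  -0.96] [0.26 0.38 0.49] M [-2.100e-02  1.256e+00 -1.000e-03] [0.017 0.038 0.037] ori [-180.    -20.01   -2.05] 0.010753050052126177 17.7167
N -0.46 rx -233 ry -118 mm
```

>>> play_rows(commands=[[[0.03,0.02,0,0,0,0,0],[0.03,0.02,0.1,0,0,0,0],[0.03,0.02,0.25,0,0,0,0],[0.03,0.02,0.4,0,0,0,0],[0.03,0.02,0.55,0,0,0,0],[0.03,0.02,0.7,0,0,0,0],[0.03,0.02,0.8,0,0,0,0],[0.03,0.02,0.8,0,0,0,0]]])

```text
clock: 18.38
tool_pos: [0.4943, -0.2643, 0.1296]
orientation: [180.0, -20.0, -2.0]
force: [-1.2, -0.1, 3.8]
opening: 0.01
gripper_force: 30.0
```

```bash
python3 -c "
from cmd import *
add([.03,.02,.8,0,0,0])"
sed -i 's/r.apply(o\["tool_pos"\]-F)\*1000-\[0,0,17.5\]/r.apply(o["tool_pos"]+E(o["orientation"]).apply([0,0,.0175])-F)*1000/; s/^m=A.*/m=A.mean(0);o3=m[9:];b=1.256+.062*(-o3[1]-20);m[3]+=.2;N=m[5]+.8;H=.372/' st.py; python3 st.py 10
```

```text
d mm [ 0.96 -0.1  -2.6 ] F [0.61 0.06 3.93] [0.47 0.45 0.46] M [0.072 0.85  0.023] [0.052 0.127 0.031] ori [179.99 -20.05  -2.04] 0.010572982930746528 18.8833
N 4.73 rx 23 ry 11 mm
```

```bash
cat > photo.py <<'E'
from fit import *; import cv2
from scipy.ndimage import gaussian_filter
im={c:cv2.imread(f"pics/{n}0.png").astype(float).mean(2) for c,n in(("s","scene"),("t","top"))}
SS=8
def roi(c,P,m): 
    q=proj(c,P).mean(0).astype(int); return q[0]-m,q[1]-m,2*m
def mask(q,x0,y0,n,sg):
    big=np.zeros((n*SS,n*SS),np.uint8)
    cv2.fillPoly(big,[np.round(((q-[x0,y0]+.5)*SS-.5)*16).astype(np.int32)],255,shift=4)
    b=gaussian_filter(big.astype(float)/255,sg*SS)
    return b.reshape(n,SS,n,SS).mean((1,3))
p0=[.5085,-.2647,-2.05,18.15]
R0={c:roi(c,place("face",box(.1,.08,0),p0),30) for c in "st"}
W={c:mask(proj(c,place("face",box(.094,.070,0),p0)),*R0[c][:2],60,.01)>.99 for c in "st"}
def f(p,full=False):
    r=[];q=list(p[:2])+[p[2],p[3]]
    for i,c in enumerate("st"):
        x0,y0,n=R0[c];sh=p[7+2*i:9+2*i]
        Fm=mask(proj(c,place("face",box(.08,.054,0),q))+sh,x0,y0,n,p[6]);Wm=mask(proj(c,place("face",box(p[4],p[5],0),q))+sh,x0,y0,n,p[6])
        v,u=np.mgrid[0:n,0:n]/n-.5; w=W[c]
        B=np.stack([b*g for b in(1-Fm,Fm-Wm,Wm) for g in(1,u,v)],-1)[w];y=im[c][y0:y0+n,x0:x0+n][w]
        k=np.linalg.lstsq(B,y,rcond=None)[0];r.append((B@k-y)/3)
    r=np.concatenate(r);
    return np.r_[r,np.array(p[7:])/.6]
x0=p0+[.062,.036,.6,0,0,0,0]
for S0 in(16,20,24):
    x0[3]=S0
    s=least_squares(f,x0,loss="soft_l1",x_scale=[.002,.002,1,1,.003,.003,.2,.3,.3,.3,.3],diff_step=2e-3)
    cov=np.linalg.inv(s.jac.T@s.jac);print(round(s.cost,1),s.x.round(4),"sd",np.sqrt(np.diag(cov))[:4].round(4))
E
python3 photo.py
```

```text
Traceback (most recent call last):
  File "photo.py", line 29, in <module>
    cov=np.linalg.inv(s.jac.T@s.jac);print(round(s.cost,1),s.x.round(4),"sd",np.sqrt(np.diag(cov))[:4].round(4))
numpy.linalg.LinAlgError: Singular matrix
```

```bash
python3 - <<'E'
s=open("photo.py").read();i=s.index("x0=p0+[")
s=s[:i]+'''
sc=np.array([.002,.002,1,1,.002,.002,.1,.3,.3,.3,.3])
for S0 in(16,20,24):
    b=np.array(p0+[.062,.036,.6,0,0,0,0]);b[3]=S0
    s=least_squares(lambda t:f(b+sc*(t-5)),np.full(11,5.),loss="soft_l1",diff_step=.03)
    x=b+sc*(s.x-5);cov=np.linalg.inv(s.jac.T@s.jac);print(round(s.cost,1),x.round(4),"sd",(sc*np.sqrt(np.diag(cov)))[:4].round(4))
'''
open("photo.py","w").write(s)
E
python3 photo.py
```

```text
667.5 [ 5.08000e-01 -2.64200e-01 -2.10540e+00  1.98246e+01  6.05000e-02
  3.39000e-02  5.40900e-01  2.70900e-01  7.34000e-02  6.34100e-01
  6.60000e-03] sd [0.     0.     0.0259 0.038 ]
753.9 [ 0.5088 -0.2647 -2.2102 19.9775  0.061   0.0346  0.5933  0.1741 -0.1673
  0.4388  0.1724] sd [0.     0.     0.051  0.0353]
804.5 [ 0.508  -0.2626 -2.886  20.3196  0.0612  0.0345  0.6399 -0.0642  0.8045
  1.2024 -0.1263] sd [0.     0.     0.0328 0.0141]
```

```bash
python3 - <<'E'
from cmd import *
p,r=load();print((RF.inv().apply(p+r.apply([0,0,.0172])-F)*1000).round(2))
for z in (4,0):print(z,goal(19.9,-2.1,0,-1.7,-.1,z))
E
```

```text
[ 0.24 -0.5  -2.85]
4 [-0.169 -0.041 -0.691 -0.017 -0.1    0.047]
0 [-0.182 -0.041 -0.291 -0.017 -0.1    0.047]
```

>>> play_rows(commands=[[[0,0,-0.4,0,0,0,0],[-0.17,0,-0.7,0,-0.1,0.05,0],[-0.17,0,-0.7,0,-0.1,0.05,0],[-0.17,0,-0.55,0,-0.1,0.05,0],[-0.17,0,-0.45,0,-0.1,0.05,0],[-0.17,0,-0.45,0,-0.1,0.05,0],[-0.17,0,-0.45,0,-0.1,0.05,0]]])

```text
clock: 19.47
tool_pos: [0.4905, -0.264, 0.1325]
orientation: [-180.0, -19.9, -2.1]
force: [-0.3, -0.3, -1.3]
opening: 0.0105
gripper_force: 30.0
```

```bash
python3 -c "
from cmd import *
add([-.17,0,-.45,0,-.1,.05])"; python3 st.py 5
python3 - <<'E'
from plant import snapshot;import cv2,numpy as np
s=np.mean([snapshot("scene")["frame"][:,:,::-1] for _ in range(3)],0).astype(np.uint8)
cv2.imwrite("pics/r3.png",cv2.resize(s[270:340,165:245],None,fx=8,fy=8,interpolation=2))
E
```

```text
d mm [-1.49  0.03  1.48] F [-0.45  0.06 -0.81] [0.51 0.29 0.72] M [-0.014  1.253 -0.01 ] [0.025 0.039 0.03 ] ori [-179.98  -19.9    -2.09] 0.010322104959695277 19.7167
N -0.01 rx -14902 ry 6133 mm
```

View pics/r3.png

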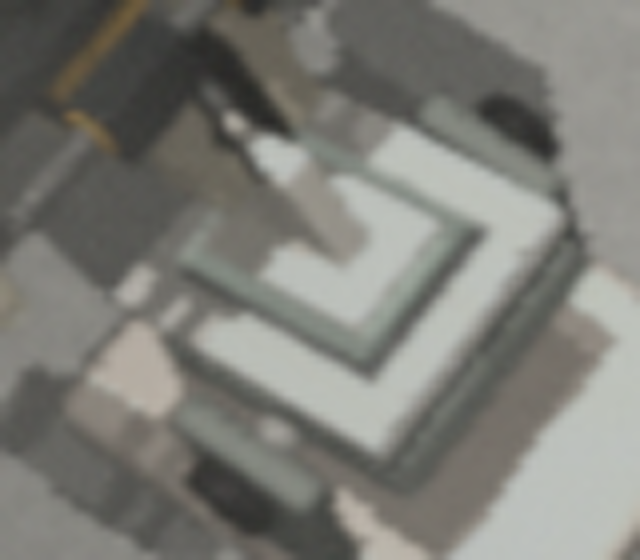

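The glass is now almost at the plate: glass corners at about crop (360,357) and (470,222), frame corners at (372,380) and (488,230), so it is centred to about 1 mm. Pressing in stages.

>>> play_rows(commands=[[[0.03,0,0.05,0,0,0,0],[0.03,0,0.1,0,0,0,0],[0.03,0,0.15,0,0,0,0],[0.03,0,0.2,0,0,0,0],[0.03,0,0.2,0,0,0,0],[0.03,0,0.2,0,0,0,0]]])

```text
clock: 20.37
tool_pos: [0.4922, -0.2643, 0.1316]
orientation: [-180.0, -20.0, -2.1]
force: [1.4, -0.1, 2.2]
opening: 0.0103
gripper_force: 30.0
```

```bash
python3 -c "
from cmd import *
add([.03,0,.2,0,0,0])"; python3 st.py 8
```

```text
d mm [-0.63 -0.09 -0.2 ] F [ 1.51 -0.41  1.48] [0.48 0.48 0.35] M [-0.171  0.75  -0.012] [0.04  0.041 0.02 ] ori [-179.98  -19.92   -2.1 ] 0.010336120316948994 20.7667
N 2.28 rx -59 ry -9 mm
```

>>> play_rows(commands=[[[0,0,0.05,0,0,0,0],[0,0,0.1,0,0,0,0],[0,0,0.1,0,0,0,0],[0,0,0.1,0,0,0,0]]])

```text
clock: 21.1
tool_pos: [0.4923, -0.2641, 0.1304]
orientation: [-180.0, -19.9, -2.1]
force: [0.2, -0.6, 3.0]
opening: 0.0104
gripper_force: 30.0
```

```bash
python3 -c "
from cmd import *
add([0,0,.1,0,0,0])"; python3 st.py 8
```

```text
d mm [-0.82 -0.03 -1.32] F [ 1.45 -0.55  2.93] [0.42 0.87 0.47] M [-0.137  0.55   0.013] [0.028 0.048 0.02 ] ori [-179.98  -19.92   -2.1 ] 0.010222343610741515 21.5
N 3.73 rx 23 ry 18 mm
```

>>> play_rows(commands=[[[0.01,0,0.05,0,0,0,0],[0.02,0,0.1,0,0,0,0],[0.03,0,0.15,0,0,0,0],[0.03,0,0.2,0,0,0,0],[0.03,0,0.25,0,0,0,0],[0.03,0,0.3,0,0,0,0],[0.03,0,0.33,0,0,0,0],[0.03,0,0.33,0,0,0,0],[0.03,0,0.33,0,0,0,0]]])

```text
clock: 22.25
tool_pos: [0.4934, -0.2642, 0.1273]
orientation: [-180.0, -19.9, -2.1]
force: [-0.2, -0.3, 5.3]
opening: 0.0099
gripper_force: 30.0
```

```bash
python3 -c "
from cmd import *
add([.03,0,.33,0,0,0])"; python3 st.py 10
python3 - <<'E'
from plant import snapshot;import cv2,numpy as np
s=np.mean([snapshot("scene")["frame"][:,:,::-1] for _ in range(3)],0).astype(np.uint8)
cv2.imwrite("pics/r4.png",cv2.resize(s[270:340,165:245],None,fx=8,fy=8,interpolation=2))
E
```

```text
d mm [-0.69 -0.04 -4.57] F [ 0.33 -0.28  5.69] [0.41 0.28 0.5 ] M [-0.054  1.005 -0.007] [0.039 0.028 0.026] ori [-179.98  -19.9    -2.1 ] 0.01025275853458163 22.75
N 6.49 rx 7 ry 8 mm
```

View pics/r4.png

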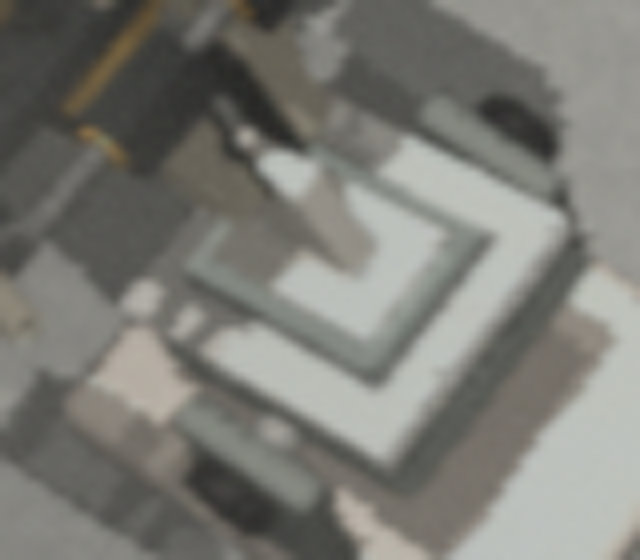

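The plate has sunk about halfway: 6.5 N normal force, sideways force and moment near zero. The slide lies inside the frame to about 1 mm. Handing in.

```bash
python3 -c "
from plant import *
print(close_job())"
```

```text
the job is handed in; nothing more can be done
None
```

I handed in the job with the slide still gripped and pressed on the reader's stage. It sits flush as far as the force readings show and about 1 mm from centre, with the plate sunk about 3.5–4 mm of its 8 mm; no verdict came back.

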